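# Find the rotor's heavy side by feel and hold it down

## Task

The rotor on the balancing stand is out of balance, and its heavy side cannot be seen. Take it by its handle, turn it gently at least half way round to feel where it is heavy, then bring the heavy side to the very bottom (within about 15 degrees) and finish while still gripping the handle and holding the rotor still, so that a colleague can mark its top. Leave the other things on the shelf where they are.

Things in the scene. Friction and masses are not known exactly. Their poses are not given: they have to be found in the camera images.
- stand: grey balancing stand, fixed: base plate 130x130x12 mm, pillar 52 mm wide behind the rotor, 0.164 m high. Origin: on the work surface, 5 mm in front of the base's middle. x axis level along the axle, from the handle's side to the pillar's (about away from the robot, turned up to 0.3 rad either way); y to its left, z up.
- axle (a point): point on the rotor's level axle, in mid-thickness of the disc, 135 mm above the surface; axes as the stand's. The rotor on it is an aluminium disc, 130 mm across, 40 mm thick, with eight like blue plugs in its face. The bearing drags with a steady 0.33 N m either way: the rotor never turns by itself and stays where it is left.
- face (a point): middle of the disc's front face. Inside the disc a slug of 0.5 to 0.7 kg, its centre 44 mm off the axle, is shut up unseen and fixed, at any angle to the handle, another one each time. Its moment about the axle is up to 0.22 to 0.30 N m; with the drag, turning takes 1 to 13 N at the handle: most where the heavy side is lifted, least where it goes down.
- rotor (a joint): angle of the rotor: 0 with the handle straight up, growing clockwise as seen from the robot, so that at 1.57 the handle is at the right (stand's -y). No stops. At angle a the handle's middle lies in the axle point's frame at x -93 mm, y -50 sin(a) mm, z 50 cos(a) mm. It does not tell where the heavy side is.
- handle: black sleeve with two red rings, 16 mm across, 50 mm long, parallel to the axle (own x axis), 50 mm off it, on a bare 8 mm pin 48 mm in front of the disc. Origin: its middle. It spins freely on its pin: it can be pinched from above and carried round the whole circle with the gripper kept upright. A short steel boss opposite it on the disc balances it.
- slide_box: bystander, to be left alone: blue box for microscope slides, shut, 89x98x34 mm, at the right. Origin: centre of its underside.
- cup: bystander, to be left alone: specimen cup with a yellow lid, 49 mm wide, 60 mm high, at the right. Origin: centre of its underside.
- timer: bystander, to be left alone: white countdown timer, 58x64x21 mm, at the right. Origin: centre of its underside.
- marker: bystander, to be left alone: white marker pen with a black cap, 131 mm long, lying at the left edge. Origin: centre of its underside.
- stain: bystander, to be left alone: dark violet bottle, 44 mm wide, 94 mm high, at the back. Origin: centre of its underside.
- coverglass: bystander, to be left alone: small white box, 28x28x18 mm, at the back. Origin: centre of its underside.
- tape: bystander, to be left alone: roll of paper tape lying flat, 96 mm across, 25 mm high, at the left. Origin: centre of its underside.

How it is judged (in metres and radians):
On the way:
1. the gripped handle has been carried to about the opposite side of the circle from where it started (more than 90 mm away) (distance of handle from where it was at the start of the episode above 0.09 m and contact force between the fingers and handle above 1 N), for 0.05 s.
At the end, for the whole second after the job is handed in: The rotor's hidden heavy side is within 0.27 rad of straight down, the rotor is still (under 0.1 rad/s), and the fingers grip its handle with more than 2 N (angle between heavy_side's own z axis and vertical above 2.8716 rad and contact force between the fingers and handle above 2 N and velocity of joint rotor between -0.1 and 0.1 rad/s); the arm keeps its last pose, push and grip.
It fails at once if the rotor is spun roughly (over 6 rad/s) (velocity of joint rotor above 6 rad/s or velocity of joint rotor below -6 rad/s).
It fails at once if a bystander is shifted by more than 30 mm (distance of any of slide_box, cup, timer, marker, stain, coverglass, tape from where it was at the start of the episode above 0.03 m).
It also fails if it takes over 72 s, if anything falls off the work surface, if the arm or the gripper's body presses on something with over 40 N, if the wrist force passes 120 N, or if a joint passes its speed limit or range.

## Robot

A 6-joint arm with a two-finger parallel gripper is mounted at the origin on a cart in front of the work surface, level with it; the furniture and walls round the work are solid. World frame = base frame: x ahead of the robot, y to its left, z up, the work surface at z = 0. Lengths are in m, angles in degrees, forces in N, time in s.
With the tool pointing down it reaches from about 0.25 to 0.8 m from the base axis. Payload 8.5 kg.
Tool frame: the origin (TCP) lies at the very end of the fingers, on their centre line; the grasp point (between the pads) lies 19 mm behind it (manip.grip_depth is the distance from the TCP to the grasp point, in m); x points along the fingers, y is the direction in which the jaws open and shut, and the axes are right-handed (so a half turn about x gives the same grasp; the last joint's range is limited). The gripper opens to 85 mm and grips with 20 to 120 N. Pads are 22 mm wide; open, the fingers measure 114 mm over their backs; the gripper's body (76 mm by 85 mm) begins 54 mm behind the grasp point. The pads swing forward as they close: fully open they stand 13 mm farther back than shut.
Start: joints at [-65.89, 13.648, -0.773, 75.585, 0, 90], TCP at [0.214, -0.479, 0.192] pointing down, gripper open.
Joint ranges: [-152.45, 152.45], [-59.26, 108.67], [-65.41, 83.53], [-104.44, 129.93], [-82.83, 76.93], [-180, 180]. Speed limits (degrees/s): [127.2, 127.2, 159.86, 180, 180, 180].

## Interface

Orientations are given as a 3x3 rotation matrix whose columns are the frame's x, y, z axes.
In Python, from station import manip, vision gives the robot as it stands.
- The arm moves only by the tool drive_tool, never from a script. Its argument "targets" is one flat list of numbers, 5 for each row, row after row: the shift along the tool's x, y, z in m, then the turn about the tool's x in degrees, then the finger opening in m, from 0 to 0.0854. A call has 1 to 20 rows; each row shifts and turns the commanded pose from where the row before left it, along the tool's axes as they then stand; what a row does not reach is not made up. A row lasts 1/8 s, in which the tool goes at most 62.5 mm and 10.7 degrees, less where a joint would pass 70% of its speed; a pose out of reach is approached as far as the arm can. A call with a gripper value outside its range is refused whole. The fingers move at their own pace and stop on an object; "force" is the grip in N (left out, the last holds). Time passes only in rows, so rows that do not move let the fingers close. It gives the time, the measured TCP pose, the force and the opening at its end, in the units of the state.
- manip.get_obs(): the state, without advancing time (a new reading comes with each control period).
- vision.get_image(name): name is "side" or "top" or "wrist"; returns the picture (400x640x3 uint8, red, green, blue); there is no depth.
- vision.get_calibration(name): a dict with "fx", "fy", "cx", "cy" (pixels), "world_from_camera" (4x4, takes a point from camera to world coordinates). Camera axes: x right, y down, z forward; pixel columns grow to the right and rows downward; lengths in m; the calibration is good to about 2 mm. A picture is of the moment at which its call begins: read the wrist's pose just before it. get_calibration takes no time and is no camera call; for the wrist camera it gives the pose at the moment of the call.
- manip.finish_job(): hands the job in, once; it reports no verdict.
The state is a dict: "clock": time; "joints": joint angles; "dq": joint speeds; "effort": joint torques, N m; "tcp_pos": TCP position; "tool_rot": TCP orientation; "contact_force": force on the tool from outside, world axes, zero at the start; "wrist_torque": the same for the moment, N m; "opening": opening from 0.0 (shut) to 1.0 (fully open).
Only numpy, scipy, OpenCV 4.12 (cv2) and the standard library are available. Lean on these libraries where they do the work, as an engineer would, in place of code of your own. Each camera call takes 0.05 s, during which the arm holds its last target. There are 200 camera calls.

## Working session

There is one attempt and no reset: what is moved stays moved. The work goes in short steps, Python scripts to look and compute and a tool call to move; the robot and the scene stay as the last step left them, time stands still between calls to the robot, and variables do not carry over. Pictures are saved under pics/ and viewed, about 8 in all and at most 12, crops included, and the job is handed in when it is done.

Besides the shell and the picture viewer there is one more tool, called after "Emit:" by a JSON object that holds its "api" and its "payload". drive_tool: Moves the arm, as the interface text tells. Its arguments: {"type":"object","properties":{"targets":{"type":"array","items":{"type":"number"}},"force":{"type":"number"}},"required":["targets"]}

```bash
mkdir -p pics; ls; python3 - <<'E'
from station import manip, vision
import cv2,numpy as np
np.set_printoptions(precision=4,suppress=True)
o=manip.get_obs();print(o)
for n in("side","top"):
    im=vision.get_image(n);cv2.imwrite(f"pics/{n}0.png",im[:,:,::-1])
    c=vision.get_calibration(n);print(n,c)
E
```

```text
pics
{'clock': 0.0, 'joints': array([-65.8889,  13.6802,  -0.8161,  75.5835,  -0.0004,  89.9987]), 'dq': array([ 0.012 , -0.0423,  0.1097,  0.0297, -0.1008,  0.1129]), 'effort': array([  0.0002, -53.8779,  34.6441,   0.0182,   0.0002,   0.    ]), 'tcp_pos': array([ 0.2143, -0.4788,  0.1919]), 'tool_rot': array([[-0.0006,  0.4085, -0.9127],
       [ 0.0013, -0.9127, -0.4085],
       [-1.    , -0.0014,  0.    ]]), 'contact_force': array([-0.4293, -0.7002,  0.1436]), 'wrist_torque': array([ 0.0189,  0.0325, -0.0119]), 'opening': 0.9994425285109055}
side {'fx': 417.0838298790099, 'fy': 417.0838298790099, 'cx': 315.0341033619665, 'cy': 192.51561963608665, 'world_from_camera': array([[-0.6099, -0.6759,  0.4138,  0.1413],
       [-0.7925,  0.5233, -0.3132,  0.278 ],
       [-0.0048, -0.5189, -0.8548,  1.0866],
       [ 0.    ,  0.    ,  0.    ,  1.    ]])}
top {'fx': 470.9646602600577, 'fy': 470.9646602600577, 'cx': 311.9728297844133, 'cy': 204.88476982625872, 'world_from_camera': array([[ 0.02  , -0.9951,  0.0972,  0.478 ],
       [-0.9998, -0.0204, -0.0025, -0.098 ],
       [ 0.0044, -0.0971, -0.9953,  1.4819],
       [ 0.    ,  0.    ,  0.    ,  1.    ]])}
```

View pics/side0.png

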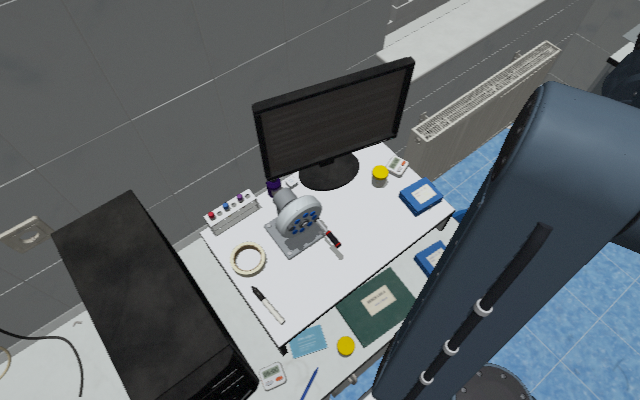

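View pics/top0.png

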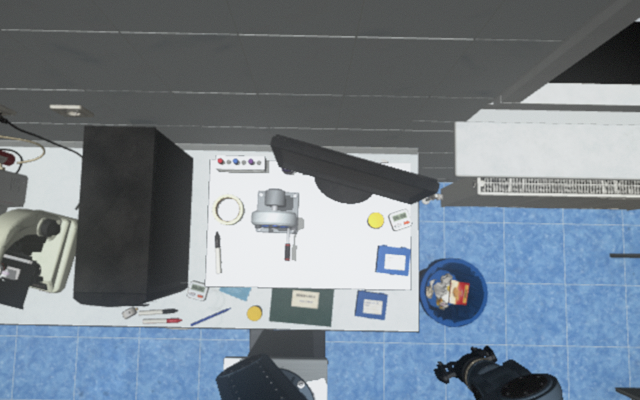

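The side view shows the rotor near (300,215) with the handle at about (333,239). The top view shows the disc near (275,217) and the handle near (288,252). I'll enlarge both.

```bash
python3 - <<'E'
import cv2,numpy as np
a=cv2.imread("pics/side0.png")[170:270,255:355];b=cv2.imread("pics/top0.png")[175:275,235:335]
cv2.imwrite("pics/crop0.png",np.hstack([cv2.resize(x,(400,400),interpolation=cv2.INTER_CUBIC) for x in(a,b)]))
E
```

```text
(no output)
```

View pics/crop0.png

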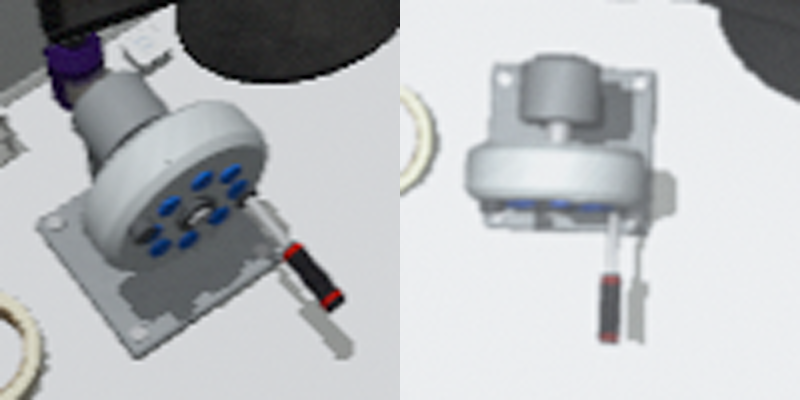

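The enlarged crops show the base corners and the handle's ends clearly. I'll fit the stand's pose and the rotor angle to both views.

```bash
cat >h.py <<'E'
import numpy as np
np.set_printoptions(precision=4,suppress=True)
from station import manip,vision
def proj(n,P):
    c=vision.get_calibration(n);T=np.linalg.inv(c["world_from_camera"])
    q=np.asarray(P)@T[:3,:3].T+T[:3,3]
    return np.c_[c["fx"]*q[:,0]/q[:,2]+c["cx"],c["fy"]*q[:,1]/q[:,2]+c["cy"]]
E
python3 - <<'E'
from h import *
from scipy.optimize import least_squares
S=np.array([[265,225.5],[289.25,259.25],[327.5,232.5],[339.25,246]])
T=np.array([[258,191.25],[298.75,193],[296.25,233.75],[255.5,231.25],[287.5,244],[287,260.5]])
def pts(p):
    x,y,w,a,dx=p;s,c=np.sin(a)*.05,np.cos(a)*.05
    L=np.array([[.07,.065,.012],[.07,-.065,.012],[-.06,-.065,.012],[-.06,.065,.012],[-.068+dx,-s,.135+c],[-.118+dx,-s,.135+c]])
    R=np.array([[np.cos(w),-np.sin(w),0],[np.sin(w),np.cos(w),0],[0,0,1]])
    return L@R.T+[x,y,0],(R@[-.093+dx,-s,.135+c])+[x,y,0]
def f(p):
    P,_=pts(p)
    return np.r_[(proj("side",P[[0,3,4,5]])-S).ravel(),(proj("top",P)-T).ravel()]
for a0 in(.8,1.6,2.4):
    r=least_squares(f,[.5,0,0,a0,0],loss="soft_l1");print(r.cost,r.x,pts(r.x)[1],f(r.x).round(1))
E
```

```text
2.4710414674630066 [ 0.5912  0.006  -0.0337  2.1369 -0.0229] [ 0.4739 -0.0323  0.1082] [-1.1  0.1 -0.2  0.7  0.3 -0.2  0.3  0.7  0.1 -0.7  0.6 -0.2  0.8  0.4
 -0.1  0.6  0.2 -0.9 -0.3 -0.1]
2.471041467462937 [ 0.5912  0.006  -0.0337  2.1369 -0.0229] [ 0.4739 -0.0323  0.1082] [-1.1  0.1 -0.2  0.7  0.3 -0.2  0.3  0.7  0.1 -0.7  0.6 -0.2  0.8  0.4
 -0.1  0.6  0.2 -0.9 -0.3 -0.1]
2.4710414674629275 [ 0.5912  0.006  -0.0337  2.1369 -0.0229] [ 0.4739 -0.0323  0.1082] [-1.1  0.1 -0.2  0.7  0.3 -0.2  0.3  0.7  0.1 -0.7  0.6 -0.2  0.8  0.4
 -0.1  0.6  0.2 -0.9 -0.3 -0.1]
```

Emit:
{"api": "drive_tool", "payload": {"targets": [0,-0.0252,-0.035,0,0.085,0,-0.0252,-0.035,0,0.085,0,-0.0252,-0.035,0,0.085,0,-0.0252,-0.035,0,0.085,0,-0.0252,-0.035,0,0.085,0,-0.0252,-0.035,0,0.085,0,-0.0252,-0.035,0,0.085,0,-0.0252,-0.035,0,0.085,0,-0.0252,-0.035,0,0.085,0,-0.0252,-0.035,0,0.085,0,-0.0252,-0.035,0,0.085,0,-0.0252,-0.035,0,0.085,0,0,0,8.7,0.06,0,0,0,8.7,0.06,0,0,0,8.7,0.06,0,0,0,0,0.06], "force": 40}}

```text
clock: 2.1
tcp_pos: [0.4741, -0.0315, 0.1922]
tool_rot: [[-0.001, -0.034, -0.999], [0.0, -0.999, 0.034], [-1.0, -0.0, 0.001]]
contact_force: [-0.2, -0.0, -0.5]
opening: 0.705
```

```bash
python3 - <<'E'
from h import *
import cv2
o=manip.get_obs();print(o['clock'],o['tcp_pos'],o['tool_rot'],o['contact_force'],o['joints'])
im=vision.get_image("wrist")[:,:,::-1].copy()
cv2.imwrite("pics/w1.png",im)
u=np.array([np.cos(-.0337),np.sin(-.0337),0]);P=np.array([.4739,-.0323,.1082])
print(proj("wrist",[P-.025*u,P,P+.025*u]))
E
```

```text
2.1 [ 0.4741 -0.0315  0.1922] [[-0.0007 -0.0336 -0.9994]
 [ 0.0002 -0.9994  0.0336]
 [-1.     -0.0001  0.0007]] [-0.2061 -0.0405 -0.4998] [ -3.806    8.7914  -7.0561  74.1939   0.0068 178.1189]
[[319.5091 226.7869]
 [319.5764 196.2853]
 [319.647  164.2957]]
```

View pics/w1.png

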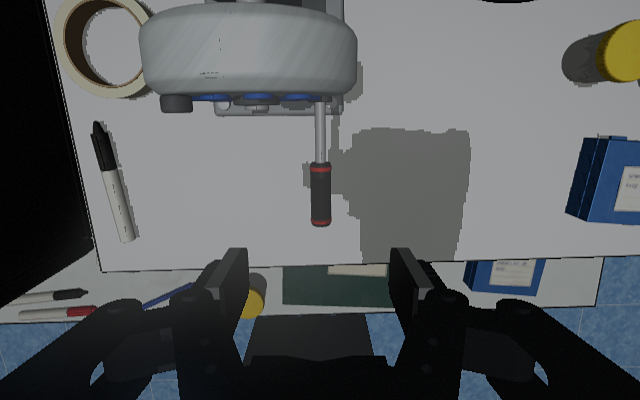

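Handle seen at (320,164)–(321,224), as predicted. But joint 6 is at 178° and would pass its limit as the handle goes left, so I'll take the half-turn-equivalent grasp.

Emit:
{"api": "drive_tool", "payload": {"targets": [0,0,0,-10,0.06,0,0,0,-10,0.06,0,0,0,-10,0.06,0,0,0,-10,0.06,0,0,0,-10,0.06,0,0,0,-10,0.06,0,0,0,-10,0.06,0,0,0,-10,0.06,0,0,0,-10,0.06,0,0,0,-10,0.06,0,0,0,-10,0.06,0,0,0,-10,0.06,0,0,0,-10,0.06,0,0,0,-10,0.06,0,0,0,-10,0.06,0,0,0,-10,0.06,0,0,0,-10,0.06,0,0,0,-10,0.06,0,0,0,0,0.06]}}

```text
clock: 4.53
tcp_pos: [0.4742, -0.0316, 0.1924]
tool_rot: [[-0.0, 0.033, 0.999], [0.0, 0.999, -0.033], [-1.0, 0.0, -0.0]]
contact_force: [-0.3, 0.4, 0.6]
opening: 0.697
```

```bash
python3 - <<'E'
from h import *
o=manip.get_obs();print(o['clock'],o['tcp_pos'],o['tool_rot'],o['contact_force'],o['joints'],manip.grip_depth)
print(vision.get_calibration("wrist")["world_from_camera"])
E
```

```text
4.525 [ 0.4742 -0.0316  0.1924] [[-0.0003  0.0334  0.9994]
 [ 0.0001  0.9994 -0.0334]
 [-1.      0.0001 -0.0003]] [-0.3305  0.3943  0.632 ] [-3.8225  8.7798 -7.0459 74.1911  0.0053 -1.907 ] 0.0187
[[ 0.0343  0.965   0.2601  0.4086]
 [ 0.9994 -0.033  -0.0092 -0.0294]
 [-0.0003  0.2602 -0.9655  0.373 ]
 [ 0.      0.      0.      1.    ]]
```

Emit:
{"api": "drive_tool", "payload": {"targets": [0.025,0,0,0,0.06,0.025,0,0,0,0.06,0.025,0,0,0,0.06,0.02,0,0,0,0.06,0.008,0,0,0,0.06,0,0,0,0,0.03,0,0,0,0,0.0,0,0,0,0,0.0,0,0,0,0,0.0,0,0,0,0,0.0], "force": 60}}

```text
clock: 5.78
tcp_pos: [0.4744, -0.0316, 0.0897]
tool_rot: [[0.0, 0.035, 0.999], [0.0, 0.999, -0.035], [-1.0, 0.0, 0.0]]
contact_force: [0.7, 0.4, 0.2]
opening: 0.0
```

```bash
python3 - <<'E'
from h import *
import cv2
o=manip.get_obs();print(o['clock'],o['tcp_pos'],o['contact_force'],o['wrist_torque'],o['opening'])
a=vision.get_image("wrist")[:,:,::-1]
cv2.imwrite("pics/w2.png",a)
E
```

```text
5.775 [ 0.4744 -0.0316  0.0897] [0.6641 0.4277 0.163 ] [-0.0094 -0.0183 -0.0586] 0.00013434885251019043
```

View pics/w2.png

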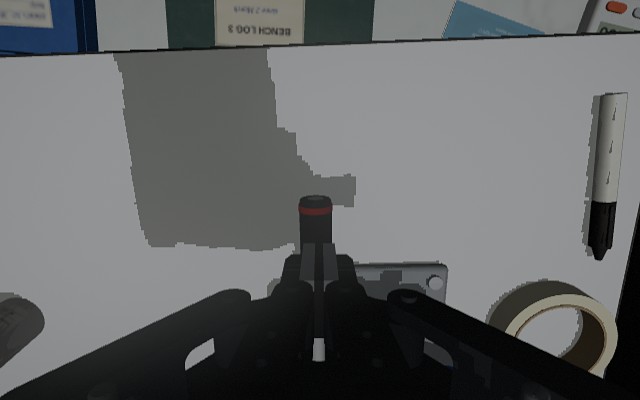

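The jaws shut fully (opening 0), with the handle's end visible at (315,205) beyond the shut pads. So the handle isn't gripped and probably lies lower now. I'll re-measure it from all the cameras using the red rings.

```bash
python3 - <<'E'
from h import *
import cv2
cr=[]
for n,(u,v) in dict(side=(333,239),top=(288,252),wrist=(315,210)).items():
    im=vision.get_image(n);r=im.astype(int)
    m=((r[...,0]>80)&(r[...,0]>2*r[...,1])&(r[...,0]>2*r[...,2])).astype(np.uint8)
    k,l,s,c=cv2.connectedComponentsWithStats(m)
    for i in range(1,k):
        if np.hypot(*(c[i]-[u,v]))<60: print(n,c[i],s[i])
    if n!="wrist": cr.append(cv2.resize(im[v-40:v+40,u-40:u+40,::-1],(400,400),interpolation=cv2.INTER_CUBIC))
    c=vision.get_calibration(n); 
    if n=="wrist": print(c)
cv2.imwrite("pics/c2.png",np.hstack(cr))
E
```

```text
side [337.6 243.8] [336 243   4   3   5]
wrist [313.2632 212.1316] [309 210  11   5  38]
{'fx': 350.9316333891886, 'fy': 350.9316333891886, 'cx': 318.5323383886827, 'cy': 202.88753090456314, 'world_from_camera': array([[ 0.0356,  0.9649,  0.2603,  0.4087],
       [ 0.9994, -0.0343, -0.0096, -0.0292],
       [-0.0003,  0.2604, -0.9655,  0.2701],
       [ 0.    ,  0.    ,  0.    ,  1.    ]])}
```

View pics/c2.png

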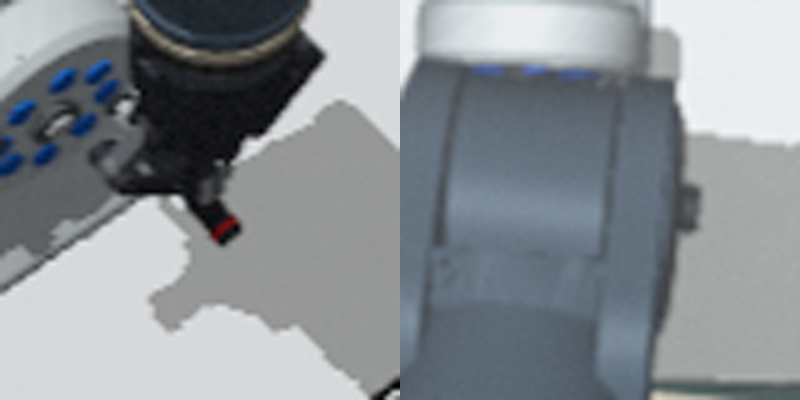

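```bash
python3 - <<'E'
from h import *
def ray(n,u,v):
    c=vision.get_calibration(n);M=c["world_from_camera"];d=M[:3,:3]@[(u-c["cx"])/c["fx"],(v-c["cy"])/c["fy"],1];return M[:3,3],d/np.linalg.norm(d)
def tri(*r):
    A=sum(np.eye(3)-np.outer(d,d) for _,d in r);b=sum((np.eye(3)-np.outer(d,d))@p for p,d in r)
    X=np.linalg.solve(A,b);return X,[np.linalg.norm((np.eye(3)-np.outer(d,d))@(X-p)) for p,d in r]
print(tri(ray("side",338,245),ray("wrist",315.5,210)))
o=np.array([.4750,.0101,.135])
u=np.array([np.cos(-.0337),np.sin(-.0337),0]);l=np.array([-u[1],u[0],0])
for a in(1.9,2.137,2.3,2.5,2.7,2.9):
    P=o-.0205*u+l*(-.05*np.sin(a))+[0,0,.05*np.cos(a)]
    print(a,P,proj("side",[P]),proj("wrist",[P]))
E
```

```text
(array([ 0.4566, -0.0325,  0.1044]), [np.float64(0.00032106591262348903), np.float64(0.00032106591262359897)])
1.9 [ 0.4529 -0.0365  0.1188] [[340.2988 242.7088]] [[305.9147 210.8177]]
2.137 [ 0.4531 -0.0314  0.1082] [[338.5059 245.5273]] [[317.3886 204.5132]]
2.3 [ 0.4533 -0.0265  0.1017] [[336.8672 247.6032]] [[327.3287 201.0309]]
2.5 [ 0.4535 -0.0191  0.0949] [[334.4752 250.2195]] [[341.3122 197.6615]]
2.7 [ 0.4538 -0.0106  0.0898] [[331.7463 252.8252]] [[356.8752 195.2389]]
2.9 [ 0.4541 -0.0012  0.0865] [[328.7774 255.3291]] [[373.699  193.7198]]
```

```bash
python3 - <<'E'
import cv2
a=cv2.imread("pics/w2.png")[190:390,220:420]
a=cv2.convertScaleAbs(a,alpha=2.5,beta=10)
cv2.imwrite("pics/w2c.png",cv2.resize(a,(600,600),interpolation=cv2.INTER_CUBIC))
E
```

```text
(no output)
```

View pics/w2c.png

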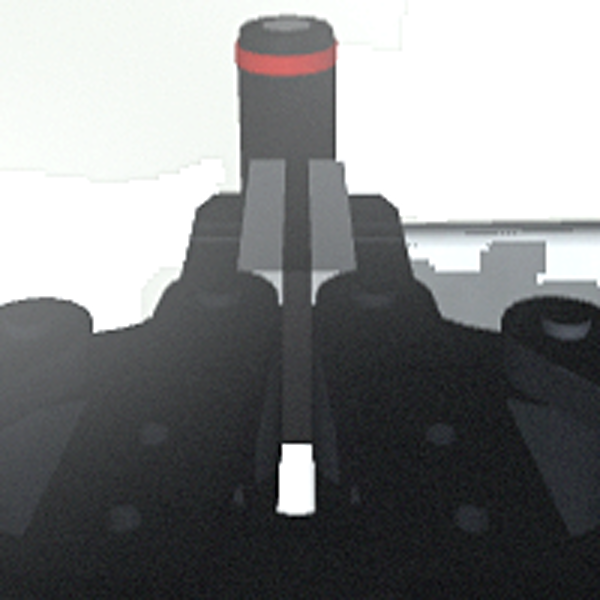

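In this crop the shut pads end at row ~243, above the handle: they overlap it in the view with a gap of only about 8 px, so they closed over it. I'll open, go down 30 mm (the body still clears the handle) and close again.

Emit:
{"api": "drive_tool", "payload": {"targets": [0,0,0,0,0.06,0,0,0,0,0.06,0,0,0,0,0.06,0.015,0,0,0,0.06,0.015,0,0,0,0.06,0,0,0,0,0.0,0,0,0,0,0.0,0,0,0,0,0.0,0,0,0,0,0.0,0,0,0,0,0.0], "force": 60}}

```text
clock: 7.22
tcp_pos: [0.4746, -0.0323, 0.0598]
tool_rot: [[0.001, 0.035, 0.999], [-0.001, 0.999, -0.035], [-1.0, -0.001, 0.001]]
contact_force: [0.5, -4.5, -3.1]
opening: 0.161
```

```bash
python3 - <<'E'
from h import *
import cv2
o=manip.get_obs();print(o['clock'],o['tcp_pos'],o['contact_force'],o['wrist_torque'],o['opening'])
a=vision.get_image("wrist")[190:390,220:420,::-1];b=vision.get_image("side")[205:285,293:373,::-1]
a=cv2.convertScaleAbs(a,alpha=2.5,beta=10)
cv2.imwrite("pics/w3.png",np.hstack([cv2.resize(x,(400,400),interpolation=cv2.INTER_CUBIC) for x in(a,b)]))
E
```

```text
7.225 [ 0.4746 -0.0323  0.0598] [ 0.4661 -4.5312 -3.1242] [-1.1374 -0.2189  0.1378] 0.16102353411799122
```

View pics/w3.png

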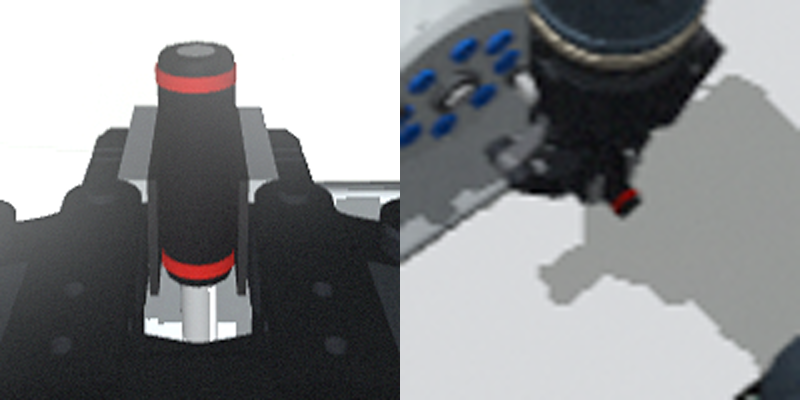

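The handle is now gripped, with the sleeve between the pads and the opening at 0.16. I'll work out the arc rows, going up and over in the direction of decreasing angle.

```bash
cat >arc.py <<'E'
import numpy as np,sys
def arc(a,b,s):
    A=np.radians(np.arange(a,b+np.sign(s)*.1,s));y=-50*np.sin(A);z=50*np.cos(A)
    for k in range(len(A)-1): print(f"{np.degrees(A[k+1]):.0f}: {-(z[k+1]-z[k])/1000:.4f}, {(y[k+1]-y[k])/1000:.4f}, 0, 0, 0,")
if __name__=="__main__": arc(*map(float,sys.argv[1:]))
E
python3 arc.py 122 -68 -5
```

```text
117: -0.0038, -0.0021, 0, 0, 0,
112: -0.0040, -0.0018, 0, 0, 0,
107: -0.0041, -0.0015, 0, 0, 0,
102: -0.0042, -0.0011, 0, 0, 0,
97: -0.0043, -0.0007, 0, 0, 0,
92: -0.0043, -0.0003, 0, 0, 0,
87: -0.0044, 0.0000, 0, 0, 0,
82: -0.0043, 0.0004, 0, 0, 0,
77: -0.0043, 0.0008, 0, 0, 0,
72: -0.0042, 0.0012, 0, 0, 0,
67: -0.0041, 0.0015, 0, 0, 0,
62: -0.0039, 0.0019, 0, 0, 0,
57: -0.0038, 0.0022, 0, 0, 0,
52: -0.0036, 0.0025, 0, 0, 0,
47: -0.0033, 0.0028, 0, 0, 0,
42: -0.0031, 0.0031, 0, 0, 0,
37: -0.0028, 0.0034, 0, 0, 0,
32: -0.0025, 0.0036, 0, 0, 0,
27: -0.0021, 0.0038, 0, 0, 0,
22: -0.0018, 0.0040, 0, 0, 0,
17: -0.0015, 0.0041, 0, 0, 0,
12: -0.0011, 0.0042, 0, 0, 0,
7: -0.0007, 0.0043, 0, 0, 0,
2: -0.0003, 0.0043, 0, 0, 0,
-3: 0.0000, 0.0044, 0, 0, 0,
-8: 0.0004, 0.0043, 0, 0, 0,
-13: 0.0008, 0.0043, 0, 0, 0,
-18: 0.0012, 0.0042, 0, 0, 0,
-23: 0.0015, 0.0041, 0, 0, 0,
-28: 0.0019, 0.0039, 0, 0, 0,
-33: 0.0022, 0.0038, 0, 0, 0,
-38: 0.0025, 0.0036, 0, 0, 0,
-43: 0.0028, 0.0033, 0, 0, 0,
-48: 0.0031, 0.0031, 0, 0, 0,
-53: 0.0034, 0.0028, 0, 0, 0,
-58: 0.0036, 0.0025, 0, 0, 0,
-63: 0.0038, 0.0021, 0, 0, 0,
-68: 0.0040, 0.0018, 0, 0, 0,
```

Emit:
{"api": "drive_tool", "payload": {"targets": [-0.0038,-0.0021,0,0,0,-0.004,-0.0018,0,0,0,-0.0041,-0.0015,0,0,0]}}

```text
clock: 7.7
tcp_pos: [0.4743, -0.0381, 0.0709]
tool_rot: [[-0.0, 0.035, 0.999], [-0.002, 0.999, -0.035], [-1.0, -0.002, -0.0]]
contact_force: [5.0, -8.1, -15.9]
opening: 0.159
```

Emit:
{"api": "drive_tool", "payload": {"targets": [-0.0042,-0.0011,0,0,0,-0.0043,-0.0007,0,0,0,-0.0043,-0.0003,0,0,0]}}

```text
clock: 8.07
tcp_pos: [0.4743, -0.0412, 0.0839]
tool_rot: [[-0.0, 0.036, 0.999], [-0.004, 0.999, -0.036], [-1.0, -0.004, 0.0]]
contact_force: [3.8, -13.6, -13.0]
opening: 0.158
```

Emit:
{"api": "drive_tool", "payload": {"targets": [-0.0044,-0.001,0,0,0,-0.0043,-0.0006,0,0,0,-0.0043,0.0008,0,0,0]}}

```text
clock: 8.45
tcp_pos: [0.4744, -0.0408, 0.0971]
tool_rot: [[0.0, 0.035, 0.999], [-0.002, 0.999, -0.035], [-1.0, -0.002, 0.0]]
contact_force: [3.1, -7.6, -9.3]
opening: 0.157
```

Emit:
{"api": "drive_tool", "payload": {"targets": [-0.0042,0.0012,0,0,0,-0.0041,0.0015,0,0,0,-0.0039,0.0019,0,0,0]}}

```text
clock: 8.82
tcp_pos: [0.4745, -0.037, 0.1097]
tool_rot: [[0.0, 0.036, 0.999], [-0.003, 0.999, -0.036], [-1.0, -0.003, 0.001]]
contact_force: [1.2, -12.2, -5.2]
opening: 0.159
```

Emit:
{"api": "drive_tool", "payload": {"targets": [-0.0038,0.0022,0,0,0,-0.0036,0.0025,0,0,0,-0.0033,0.0028,0,0,0]}}

```text
clock: 9.2
tcp_pos: [0.4746, -0.03, 0.1208]
tool_rot: [[0.001, 0.036, 0.999], [-0.004, 0.999, -0.036], [-1.0, -0.004, 0.001]]
contact_force: [-0.8, -12.8, -0.3]
opening: 0.163
```

Emit:
{"api": "drive_tool", "payload": {"targets": [-0.0036,0.0026,0,0,0,-0.0033,0.0034,0,0,0,-0.0025,0.0036,0,0,0]}}

```text
clock: 9.57
tcp_pos: [0.4749, -0.0195, 0.1302]
tool_rot: [[0.001, 0.036, 0.999], [-0.003, 0.999, -0.036], [-1.0, -0.003, 0.001]]
contact_force: [-0.5, -8.8, 0.4]
opening: 0.164
```

Emit:
{"api": "drive_tool", "payload": {"targets": [-0.0021,0.0038,0,0,0,-0.0018,0.004,0,0,0,-0.0015,0.0041,0,0,0]}}

```text
clock: 9.95
tcp_pos: [0.4752, -0.0075, 0.1361]
tool_rot: [[0.001, 0.036, 0.999], [-0.003, 0.999, -0.036], [-1.0, -0.003, 0.001]]
contact_force: [-3.3, -8.5, 5.6]
opening: 0.158
```

Emit:
{"api": "drive_tool", "payload": {"targets": [-0.0011,0.0042,0,0,0,-0.0007,0.0043,0,0,0,-0.0003,0.0043,0,0,0]}}

```text
clock: 10.32
tcp_pos: [0.4755, 0.0059, 0.1386]
tool_rot: [[0.001, 0.035, 0.999], [-0.001, 0.999, -0.035], [-1.0, -0.001, 0.001]]
contact_force: [-5.5, -6.6, 9.9]
opening: 0.157
```

Emit:
{"api": "drive_tool", "payload": {"targets": [0,0.0044,0,0,0,0.0004,0.0043,0,0,0,0.0008,0.0043,0,0,0]}}

```text
clock: 10.7
tcp_pos: [0.4759, 0.0197, 0.1374]
tool_rot: [[0.001, 0.035, 0.999], [0.001, 0.999, -0.035], [-1.0, 0.001, 0.001]]
contact_force: [-4.9, -0.5, 9.7]
opening: 0.157
```

Emit:
{"api": "drive_tool", "payload": {"targets": [0.0004,0.0042,0,0,0,0.0008,0.0043,0,0,0,0.0019,0.004,0,0,0]}}

```text
clock: 11.08
tcp_pos: [0.476, 0.0323, 0.1327]
tool_rot: [[-0.001, 0.035, 0.999], [0.0, 0.999, -0.035], [-1.0, 0.0, -0.001]]
contact_force: [-4.1, -1.4, 1.9]
opening: 0.156
```

Emit:
{"api": "drive_tool", "payload": {"targets": [0.0022,0.0038,0,0,0,0.0025,0.0036,0,0,0,0.0028,0.0033,0,0,0]}}

```text
clock: 11.45
tcp_pos: [0.4763, 0.0431, 0.1248]
tool_rot: [[-0.001, 0.035, 0.999], [0.0, 0.999, -0.035], [-1.0, 0.0, -0.001]]
contact_force: [-4.7, -0.6, 2.0]
opening: 0.16
```

Emit:
{"api": "drive_tool", "payload": {"targets": [0.0031,0.0031,0,0,0,0.0034,0.0028,0,0,0,0.0036,0.0025,0,0,0]}}

```text
clock: 11.82
tcp_pos: [0.4765, 0.0513, 0.1145]
tool_rot: [[-0.001, 0.035, 0.999], [-0.0, 0.999, -0.035], [-1.0, -0.0, -0.001]]
contact_force: [-5.9, -2.0, 1.0]
opening: 0.155
```

Emit:
{"api": "drive_tool", "payload": {"targets": [0.0038,0.0021,0,0,0,0.004,0.0018,0,0,0]}}

```text
clock: 12.08
tcp_pos: [0.4765, 0.0551, 0.1067]
tool_rot: [[-0.002, 0.035, 0.999], [-0.0, 0.999, -0.035], [-1.0, -0.0, -0.002]]
contact_force: [-5.3, -1.8, 0.9]
opening: 0.163
```

```bash
cat >fit.py <<'E'
import numpy as np
from scipy.optimize import least_squares
D=np.array([[-.0381,.0709,-8.1,-15.9],[-.0412,.0839,-13.6,-13.],[-.0408,.0971,-7.6,-9.3],[-.037,.1097,-12.2,-5.2],[-.03,.1208,-12.8,-.3],[-.0195,.1302,-8.8,.4],[-.0075,.1361,-8.5,5.6],[.0059,.1386,-6.6,9.9],[.0197,.1374,-.5,9.7],[.0323,.1327,-1.4,1.9],[.0431,.1248,-.6,2.],[.0513,.1145,-2.,1.],[.0551,.1067,-1.8,.9]])
y,z=D[:,0],D[:,1]
c=least_squares(lambda p:np.hypot(y-p[0],z-p[1])-p[2],[.01,.09,.05]).x;print("circle",c)
c5=least_squares(lambda p:np.hypot(y-p[0],z-p[1])-.05,[.01,.09]).x;print(c5,(np.hypot(y-c5[0],z-c5[1])*1000).round(1))
a=np.unwrap(np.arctan2(-(y-c5[0]),z-c5[1]))
t=-(D[:,2]*np.cos(a)+D[:,3]*np.sin(a))*.05   # torque along decreasing a
print(np.degrees(a).round(),t.round(3))
# t = drag + M sin(a+phi)
for dr in (None,.33):
    if dr: r=least_squares(lambda p:p[0]*np.sin(a+p[1])+dr-t,[.25,0]);M,ph=r.x;d=dr
    else: r=least_squares(lambda p:p[0]*np.sin(a+p[1])+p[2]-t,[.25,0,.33]);M,ph,d=r.x
    if M<0:M,ph=-M,ph+np.pi
    cov=np.linalg.inv(r.jac.T@r.jac)*2*r.cost/(len(a)-len(r.x))
    print("M",M,"drag",d,"phi sd",np.degrees(np.sqrt(cov[1,1])),"target a",np.degrees(np.pi-ph)%360,"resid",r.fun.round(3))
E
python3 fit.py
```

```text
circle [0.00845215 0.08881171 0.04993529]
[0.00847915 0.08873365] [49.9 49.9 50.  50.1 50.1 50.  50.  49.9 49.9 50.  50.  50.  50. ]
[111.  96.  80.  65.  50.  34.  19.   3. -13. -28. -44. -59. -69.] [0.598 0.581 0.522 0.492 0.421 0.354 0.313 0.304 0.133 0.107 0.091 0.094
 0.074]
M 0.25456115840084786 drag 0.3335509510804495 phi sd 5.122445823220069 target a 206.19553004974304 resid [-0.011 -0.009  0.018  0.002  0.016  0.015 -0.013 -0.071  0.039  0.019
  0.003 -0.015  0.006]
M 0.25403822264483217 drag 0.33 phi sd 2.591690476710852 target a 205.18141350495324 resid [-0.014 -0.012  0.017  0.002  0.016  0.015 -0.012 -0.07   0.04   0.019
  0.002 -0.017  0.002]
```

Clean fit: handle angle 205° (or −155°) puts the heavy side down, standard deviation about 3°. I'll carry on the same way, about 86° more.

```bash
python3 arc.py -69 -159 -5
```

```text
-74: 0.0041, 0.0014, 0, 0, 0,
-79: 0.0042, 0.0010, 0, 0, 0,
-84: 0.0043, 0.0006, 0, 0, 0,
-89: 0.0044, 0.0003, 0, 0, 0,
-94: 0.0044, -0.0001, 0, 0, 0,
-99: 0.0043, -0.0005, 0, 0, 0,
-104: 0.0043, -0.0009, 0, 0, 0,
-109: 0.0042, -0.0012, 0, 0, 0,
-114: 0.0041, -0.0016, 0, 0, 0,
-119: 0.0039, -0.0019, 0, 0, 0,
-124: 0.0037, -0.0023, 0, 0, 0,
-129: 0.0035, -0.0026, 0, 0, 0,
-134: 0.0033, -0.0029, 0, 0, 0,
-139: 0.0030, -0.0032, 0, 0, 0,
-144: 0.0027, -0.0034, 0, 0, 0,
-149: 0.0024, -0.0036, 0, 0, 0,
-154: 0.0021, -0.0038, 0, 0, 0,
-159: 0.0017, -0.0040, 0, 0, 0,
```

Emit:
{"api": "drive_tool", "payload": {"targets": [0.0041,0.0014,0,0,0,0.0042,0.001,0,0,0,0.0043,0.0006,0,0,0]}}

```text
clock: 12.45
tcp_pos: [0.4766, 0.0582, 0.0941]
tool_rot: [[-0.002, 0.035, 0.999], [0.0, 0.999, -0.035], [-1.0, 0.0, -0.002]]
contact_force: [-4.2, -2.2, 2.2]
opening: 0.159
```

Emit:
{"api": "drive_tool", "payload": {"targets": [0.0044,0.0003,0,0,0,0.0044,-0.0001,0,0,0,0.0043,-0.0005,0,0,0]}}

```text
clock: 12.82
tcp_pos: [0.4766, 0.0578, 0.0811]
tool_rot: [[-0.001, 0.035, 0.999], [0.0, 0.999, -0.035], [-1.0, 0.0, -0.001]]
contact_force: [-5.5, -1.5, 2.9]
opening: 0.155
```

Emit:
{"api": "drive_tool", "payload": {"targets": [0.0043,-0.0009,0,0,0,0.0042,-0.0012,0,0,0,0.0041,-0.0016,0,0,0]}}

```text
clock: 13.2
tcp_pos: [0.4766, 0.0542, 0.0686]
tool_rot: [[-0.001, 0.035, 0.999], [0.0, 0.999, -0.035], [-1.0, 0.0, -0.001]]
contact_force: [-6.0, -0.6, 5.4]
opening: 0.163
```

Emit:
{"api": "drive_tool", "payload": {"targets": [0.0039,-0.0019,0,0,0,0.0037,-0.0023,0,0,0,0.0035,-0.0026,0,0,0]}}

```text
clock: 13.58
tcp_pos: [0.4764, 0.0476, 0.0577]
tool_rot: [[-0.001, 0.034, 0.999], [0.001, 0.999, -0.034], [-1.0, 0.001, -0.001]]
contact_force: [-6.2, 0.5, 6.3]
opening: 0.16
```

Emit:
{"api": "drive_tool", "payload": {"targets": [0.0033,-0.0029,0,0,0,0.003,-0.0032,0,0,0,0.0027,-0.0034,0,0,0]}}

```text
clock: 13.95
tcp_pos: [0.4762, 0.0385, 0.0488]
tool_rot: [[-0.001, 0.034, 0.999], [0.002, 0.999, -0.034], [-1.0, 0.002, -0.001]]
contact_force: [-5.6, 2.8, 6.3]
opening: 0.161
```

Emit:
{"api": "drive_tool", "payload": {"targets": [0.0024,-0.0036,0,0,0,0.0021,-0.0038,0,0,0,0.0005,-0.0011,0,0,0]}}

```text
clock: 14.32
tcp_pos: [0.4761, 0.0304, 0.0438]
tool_rot: [[-0.001, 0.034, 0.999], [0.003, 0.999, -0.034], [-1.0, 0.003, -0.001]]
contact_force: [-5.3, 4.5, 5.4]
opening: 0.159
```

Emit:
{"api": "drive_tool", "payload": {"targets": [0,0,0,0,0,0,0,0,0,0]}}

```text
clock: 14.58
tcp_pos: [0.476, 0.0303, 0.0438]
tool_rot: [[-0.001, 0.034, 0.999], [0.002, 0.999, -0.034], [-1.0, 0.002, -0.001]]
contact_force: [-3.7, 3.7, 4.9]
opening: 0.164
```

```bash
sed -i 's/\[.0551,.1067,-1.8,.9\]\]/[.0551,.1067,-1.8,.9],[.0582,.0941,-2.2,2.2],[.0578,.0811,-1.5,2.9],[.0542,.0686,-.6,5.4],[.0476,.0577,.5,6.3],[.0385,.0488,2.8,6.3],[.0304,.0438,4.5,5.4]]/' fit.py; python3 fit.py; python3 -c "
from h import *
o=manip.get_obs();p=o['tcp_pos'];print(o['clock'],p,o['contact_force'],o['opening'],np.degrees(np.arctan2(-(p[1]-.0085),p[2]-.0887))%360)"
```

```text
circle [0.00847095 0.08876168 0.04997022]
[0.0084625  0.08874459] [49.9 49.9 50.  50.1 50.1 50.  50.  49.9 49.9 50.  50.  50.  50.  50.
 49.9 50.  50.  50.  50. ]
[ 111.   96.   80.   65.   50.   34.   19.    3.  -13.  -28.  -44.  -59.
  -69.  -84.  -99. -114. -128. -143. -154.] [0.597 0.581 0.522 0.491 0.421 0.354 0.313 0.304 0.134 0.107 0.091 0.094
 0.074 0.121 0.132 0.235 0.262 0.301 0.321]
M 0.2509142920578876 drag 0.34169197191295986 phi sd 2.173619214558791 target a 208.86845811570353 resid [-0.007 -0.009  0.016 -0.001  0.012  0.011 -0.016 -0.072  0.041  0.024
  0.011 -0.003  0.019 -0.011  0.011 -0.046 -0.017  0.005  0.034]
M 0.24480667440718978 drag 0.33 phi sd 2.2616641983883548 target a 207.86791633359007 resid [-0.024 -0.024  0.002 -0.013  0.002  0.003 -0.023 -0.077  0.036  0.019
  0.007 -0.009  0.013 -0.019  0.002 -0.057 -0.031 -0.01   0.017]
14.575 [0.476  0.0303 0.0438] [-3.7145  3.6909  4.9373] 0.16440814102396467 205.83451804626134
```

Handle at 205.8°, fitted target 205–209° with a standard deviation of 2°, so it's well inside 15°. The arm is still and gripping (opening 0.16). Handing in.

```bash
python3 -c "
from station import manip
print(manip.finish_job(), manip.get_obs()['clock'])"
```

```text
the job is handed in; nothing more can be done
the job is handed in; nothing more can be done
```

I brought the rotor's heavy side to the bottom and handed the job in at about 14.6 s, still gripping the handle and holding the rotor still. `finish_job()` gives no verdict.

- **Feeling the weight:** I turned the rotor about 280° in one direction (anticlockwise from the robot), over the top and on down to the bottom left. Along the way I logged the push on the handle at 19 points. The fit gave a slug moment of 0.25 N m and a drag of 0.33–0.34 N m, both in the stated ranges. It puts the heavy side straight down with the handle at 205–209°, standard deviation about 2°.
- **Last checks:** The handle stood at 205.8°, about 3° from that estimate. It barely moved over the last quarter second (about 0.1 mm), and the opening of 0.16 fits the sleeve held between the pads. I didn't measure the grip force directly; the commanded grip was 60 N. No bystander lay on the path and none was touched on purpose, but I took no final picture to confirm it.
- **What disagreed:**
  - My first grasp closed on nothing above the handle. The real grip height came out about 46 mm above the reported tool point, not 19 mm, so I reopened, went 30 mm lower and gripped it.
  - Up to about 14 N of side force built up early in the turn. I trimmed it by shifting the path 1–2 mm.
  - Two or three of the force readings missed the fit by 0.04–0.08 N m.

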